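Clamp a coolant pipe in the yoke vice to the indicator tab

TASK

Clamp the loose coolant pipe in the blue yoke vice so that its brass hose end can be dressed: lay it in the vee with the brass end sticking out and slide it gently in until its plain end rests against the end stop. Then wind the crank clockwise until the red tab pops out of the bridge and stop there at once, because the thin pipe is crushed if the screw is driven on past the tab. Leave the pipe clamped, and do not shift the other things lying on the worktop.

Things in the scene. Friction and masses are not known exactly. Their poses are not given: they have to be found in the camera images.
- pipe_vice: small blue cast yoke vice bolted to the worktop; x runs along its vee from the open mouth to the end stop, z up, origin on the worktop straight below the screw. Base plate 165 x 104 x 10 mm (x -115 to +50). A pipe seated in the vee has its axis at y = 0, z = 49.6 mm.
- vee_mouth (a point): mouth end of the bright 90 degree vee, on the seated pipe's axis. The vee opens upward and runs 120 mm from here to x = +25 of the vice; its bottom lies 15.6 mm below this point, its rims 1.6 mm below; the block is 50 mm wide outside. The base plate reaches 20 mm farther out, 40 mm below.
- bridge (a point): middle of the bridge across the yoke, 107 mm above the worktop on the screw axis. The bridge is 44 mm along x and 100 mm wide, underside at z = 90; pillars at y +-29 to +-49, x -17 to +17. So the pipe goes in along x from the mouth, under the bridge and the foot. Inside, a stiff spring yields as the clamp bites.
- vee_stop (a point): the point of the end stop that a seated pipe's plain end touches: on the stop's face (a bright upright plate 34 mm wide), on the pipe axis, 26 mm behind the screw. Its axes are those of the vice.
- foot: square steel pressure foot, 30 x 30 mm, at the lower end of the screw; origin at the centre of its underside. It does not turn, and comes down 10 mm for each full turn of the crank. At the start it stands 6 to 10 mm above the top of a seated pipe.
- end_stop: the end stop's upright plate, 6 x 34 x 44 mm, fixed to the vice; origin where point vee_stop is.
- crank (a joint): angle of the crank on top of the screw, rad, growing clockwise seen from above, which lowers the foot. At 0 the crank arm points along the vice's +x, away from the mouth. It stays where it is left and turns stiffly: about 8 N at the knob keeps it moving while free, about 13 N at the trip.
- knob_grip (a point): middle of the black upright knob at the end of the crank arm, 60 mm from the screw axis; the knob is 21 mm thick, spins freely on its pin, and reaches 19 mm above and 23 mm below this point, down to the flat crank arm. It goes round with the crank and down with the screw; about 203 mm above the worktop at the start. The arm is 60 mm long, 13 mm wide.
- indicator_tab (a joint): how far the red tab (22 mm wide, 6 mm thick, its end face dark and flush while in) stands out of the slot in the bridge's mouth-side face, m: 0 while held in, it jumps to 0.014 when the clamping force reaches the set value, and then stays out. The angle from the foot's first touch to the trip is not marked. An eighth of a turn past the trip still does no harm.
- tab_tip (a point): centre of the red tab's outer end.
- coolant_pipe: thin steel coolant pipe, 180 mm long, 22 mm across, about 140 g; its last 26 mm at one end are a ribbed brass hose tail, nowhere thicker than the pipe. Lying on the worktop at the start; origin at its middle on its underside as it first lies, x axis along it from the brass to the plain end. Once seated, its last 59 mm at the brass end stand free of the vice.
- plain_end (a point): centre of the pipe's plain end face.
- brass_end (a point): centre of the end face of the pipe's brass hose tail.
- wheel_nut: bright steel nut, 27 mm across, 19 mm high, standing on its face between the robot and the vice; a bystander, origin at its underside.
- rusty_nut: rusty brown nut, 27 mm across, 19 mm high, standing on its face behind the vice; a bystander, origin at its underside.

How it is judged:
By the outcome, as a careful person would: the job done as asked, in the order asked, and still so for the second after the job is handed in, with the robot touching nothing.
It also fails if it takes over 72 s, if anything falls off the work surface, if the arm or the gripper's body presses on something with over 40 N, if the wrist force passes 120 N, or if a joint passes its speed limit or range.

ROBOT

A 6-joint arm with a two-finger parallel gripper is mounted at the origin on the work surface; the furniture and walls round the work are solid. World frame = base frame: x ahead of the robot, y to its left, z up, the work surface at z = 0. Lengths are in m, angles in degrees, forces in N, time in s.
With the tool pointing down it reaches from about 0.25 to 0.725 m from the base axis. Payload 9.7 kg.
Tool frame: the origin (TCP) lies midway between the tips of the shut fingers; the grasp point (between the pads) lies 19 mm behind it; z points along the fingers, y is the line along which they close (so a half turn about z gives the same grasp; the last joint's range is limited). The gripper opens to 85 mm and grips with 20 to 120 N. Pads are 22 mm wide; open, the fingers measure 114 mm over their backs; the gripper's body (76 mm by 85 mm) begins 54 mm behind the grasp point. The pads swing forward as they close: fully open they stand 13 mm farther back than shut.
Start: joints at [68.182, 4.979, 10.078, 95.1, 0, 90], TCP at [0.204, 0.511, 0.231] pointing down, gripper open.
Joint ranges: [-179.16, 179.16], [-48.56, 103.87], [-65.8, 70.77], [-126.05, 130.52], [-82.76, 87.17], [-180, 180]. Speed limits (degrees/s): [127.2, 127.2, 147.25, 180, 180, 180].

INTERFACE

Orientations are given as [roll, pitch, yaw] about the fixed x, y, z axes, in that order (R = Rz(yaw) Ry(pitch) Rx(roll)).
In Python, from workcell import * gives the robot as it stands.
- The arm moves only by the tool servo_tool, never from a script. Its argument "moves" is a list of rows, each a list of 4 numbers: the shift along the world's x, y, z in cm, then the turn about the world's z in rad. A call has 1 to 20 rows; each row is the pose to reach, as a shift and turn from the pose commanded when the call began; what a row does not reach only later rows make up. A row lasts 1/12 s, in which the tool goes at most 41.7 mm and 7.16 degrees, less where a joint would pass 70% of its speed; a pose out of reach is approached as far as the arm can. A call with a gripper value outside its range is refused whole. "claw" is the closure, from 0 (fully open) to 1 (shut), set as the call begins (left out, the last holds). The fingers move at their own pace and stop on an object; "force" is the grip in N (left out, the last holds). Time passes only in rows, so rows that repeat a pose let the fingers close. It gives the time, the measured TCP pose, the force, the opening and the grip force at its end, in the units of the state.
- get_obs(): the state, without advancing time (a new reading comes with each control period).
- camera(name): name is "scene" or "side" or "wrist"; returns the picture (420x560x3 uint8, red, green, blue); there is no depth.
- get_calibration(name): a dict with "fx", "fy", "cx", "cy" (pixels), "rvec" (rotation vector, rad) and "tvec" (3), from world to camera coordinates, as OpenCV has them; the wrist camera has in their place "tool_from_camera" (4x4, takes a point from camera to tool coordinates, whose origin is the TCP and whose axes are the flange's). Camera axes: x right, y down, z forward; pixel columns grow to the right and rows downward; lengths in m; the calibration is good to about 2 mm. A picture is of the moment at which its call begins: read the wrist's pose just before it. get_calibration takes no time and is no camera call.
- job_done(): hands the job in; it is judged then, once.
The state is a dict: "time": time; "q": joint angles; "qd": joint speeds; "joint_efforts": joint torques, N m; "ee_pos": TCP position; "tcp_rot": TCP orientation; "wrist_force": force on the tool from outside, world axes, zero at the start; "torque": the same for the moment, N m; "opening": finger opening in m; "grasp_force": force on a finger pad.
Only numpy, scipy, OpenCV 4.12 (cv2) and the standard library are available. Lean on these libraries where they do the work, as an engineer would, in place of code of your own. Each camera call takes 0.05 s, during which the arm holds its last target. There are 200 camera calls.

## Working session

There is one attempt and no reset: what is moved stays moved. The work goes in short steps, Python scripts to look and compute and a tool call to move; the robot and the scene stay as the last step left them, time stands still between calls to the robot, and variables do not carry over. Pictures are saved under pics/ and viewed, at most 10 in all, crops included, and the job is handed in when it is done.

Besides the shell and the picture viewer there is one more tool, called by a JSON object that holds its "api" and its "payload", one argument or row to a line. servo_tool: Moves the arm, as the interface text tells. Its arguments: {"type":"object","properties":{"moves":{"type":"array","items":{"type":"array","items":{"type":"number"}}},"claw":{"type":"number"},"force":{"type":"number"}},"required":["moves"]}

```bash
mkdir -p pics; ls
cat > h.py <<'E'
from workcell import *
import numpy as np, cv2
from scipy.spatial.transform import Rotation as R
def cam(name):
    o=get_obs(); c=get_calibration(name); K=np.array([[c['fx'],0,c['cx']],[0,c['fy'],c['cy']],[0,0,1.]])
    if 'rvec' in c: Rm=cv2.Rodrigues(np.array(c['rvec'],float))[0]; t=np.array(c['tvec'],float).ravel()
    else:
        T=np.eye(4); T[:3,:3]=R.from_euler('xyz',o['tcp_rot'],degrees=True).as_matrix(); T[:3,3]=o['ee_pos']
        W=np.linalg.inv(T@np.array(c['tool_from_camera'])); Rm=W[:3,:3]; t=W[:3,3]
    return K,Rm,t
def proj(C,p):
    K,Rm,t=C; q=(np.atleast_2d(p)@Rm.T+t)@K.T; return q[:,:2]/q[:,2:]
def ray(C,uv):
    K,Rm,t=C; d=Rm.T@np.linalg.inv(K)@np.array([uv[0],uv[1],1.]); return -Rm.T@t,d/np.linalg.norm(d)
def onplane(C,uv,z):
    o,d=ray(C,uv); return o+d*(z-o[2])/d[2]
def tri(*obs):
    A=np.zeros((3,3));b=np.zeros(3);L=[]
    for C,uv in obs:
        o,d=ray(C,uv);P=np.eye(3)-np.outer(d,d);A+=P;b+=P@o;L.append((P,o))
    x=np.linalg.solve(A,b); return x,[np.linalg.norm(P@(x-o)) for P,o in L]
def snap(name,fn):
    im=camera(name); cv2.imwrite('pics/'+fn,im[:,:,::-1]); return im
E
python3 - <<'E'
from h import *
o=get_obs();print(o)
a=snap('scene','a1.png');b=snap('side','b1.png');w=snap('wrist','w1.png')
for n in('scene','side','wrist'):
    K,Rm,t=cam(n);print(n,K[0,0],-Rm.T@t,Rm[2])
E
```

```text
pics
{'time': 0.0, 'q': array([6.81826383e+01, 5.01141660e+00, 1.00336689e+01, 9.50990615e+01,
       5.91340890e-04, 8.99989388e+01]), 'qd': array([ 0.02692445, -0.07081562, -0.03452639,  0.01585344, -0.06294798,
        0.02414854]), 'joint_efforts': array([-9.34901109e-04, -5.20388210e+01,  4.64804220e+01,  1.62049709e-02,
       -6.72102647e-05, -1.05508511e-05]), 'ee_pos': array([0.2043188 , 0.51039279, 0.230573  ]), 'tcp_rot': array([-1.79923191e+02, -5.92762981e-04,  1.58183699e+02]), 'wrist_force': array([ 0.43565587,  0.12497824, -0.36072359]), 'torque': array([-0.01984825,  0.0017628 , -0.01970898]), 'grasp_force': 0.0, 'opening': 0.08542745112201185}
scene 539.9804468476785 [-0.12347081 -0.45281272  1.05904091] [ 0.50718412  0.44855371 -0.73591021]
side 504.85839332415605 [0.16536726 0.97550042 0.51774503] [ 0.34464655 -0.86683352 -0.36030322]
wrist 302.59390983834805 [0.14107207 0.5356408  0.3733629 ] [ 0.24692265 -0.09984485 -0.9638777 ]
```

View pics/a1.png

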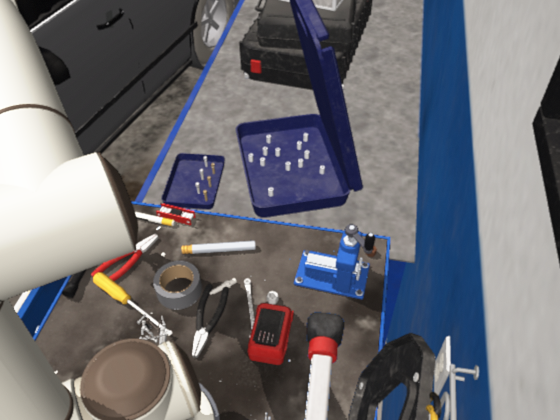

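View pics/b1.png

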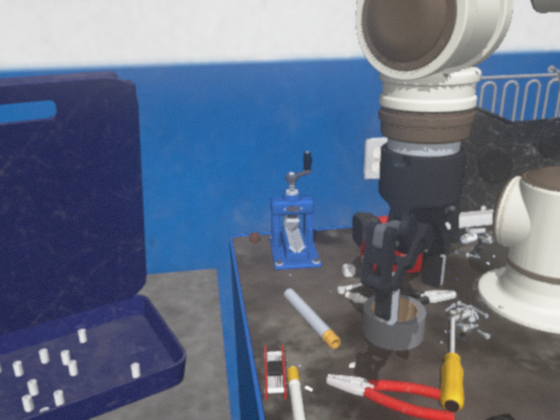

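Scene view: the pipe lies with its brass end at (184,248) and plain end at (255,245). The vice is near (335,270) and the knob at (370,242). In the side view the pipe runs (335,343) to (290,293) and the knob is at (307,160). I'll enlarge both for measuring.

Run:
```python
from h import *
a=cv2.imread('pics/a1.png');b=cv2.imread('pics/b1.png')
A=cv2.resize(a[215:305,285:395],None,fx=4,fy=4,interpolation=cv2.INTER_CUBIC)
B=cv2.resize(b[140:280,255:335],None,fx=4,fy=4,interpolation=cv2.INTER_CUBIC)
D=cv2.resize(a[230:265,170:270],None,fx=4,fy=4,interpolation=cv2.INTER_CUBIC)
o=np.zeros((560,770,3),np.uint8);o[:360,:440]=A;o[:560,445:765]=B;o[380:520,:400]=D
cv2.imwrite('pics/c1.png',o)
S=cam('scene');T=cam('side')
for n,u,v in[('brass',(184,248),(335,343)),('plain',(255,245),(290,293)),('knob',(370,242),(307,160))]:print(n,tri((S,u),(T,v)))
```

```text
brass (array([0.34040876, 0.28846086, 0.0117896 ]), [np.float64(0.002112248414377012), np.float64(0.0021122484143771664)])
plain (array([0.46363897, 0.16111176, 0.01195413]), [np.float64(0.00034800052333167043), np.float64(0.00034800052333168604)])
knob (array([ 0.51854455, -0.12273449,  0.20110295]), [np.float64(0.0017836994107537554), np.float64(0.0017836994107538304)])
```

View pics/c1.png

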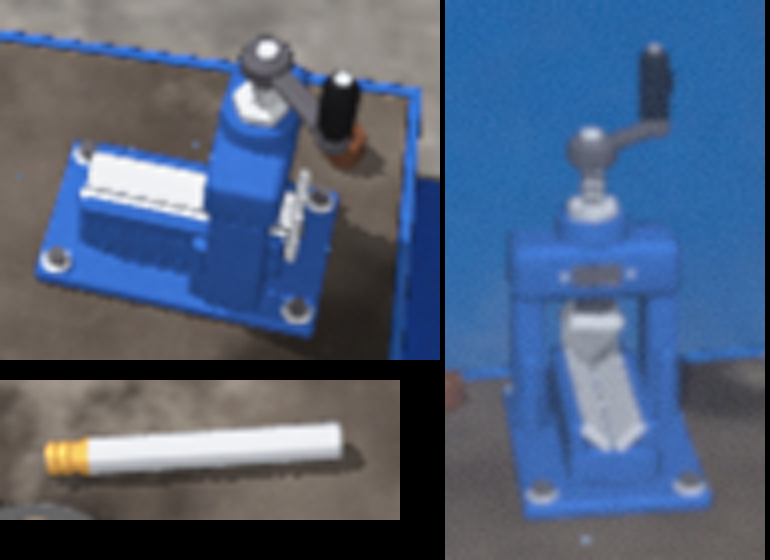

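View pics/w1.png

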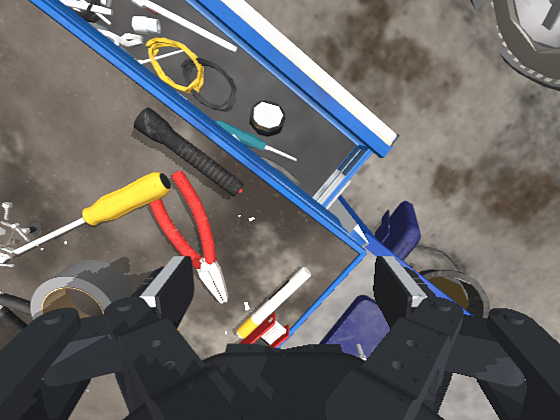

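The enlarged crops show the vice plate corners, vee block, bridge, knob and pipe clearly. The wrist view shows only the tool tray, not the pipe. Next I'll fit the vice pose, crank and pipe by least squares.

```bash
cat > fit.py <<'E'
from h import *
from scipy.optimize import least_squares
S=cam('scene');T=cam('side')
s=lambda u,v:(S,np.array([u/4+285-.4,v/4+215-.4])); d=lambda u,v:(T,np.array([(u-445)/4+255-.4,v/4+140-.4]))
pts=[((-115,52,10),s(80,143)),((-115,-52,10),s(40,268)),((50,-52,10),s(314,324)),((50,52,10),s(338,192)),
((-95,25,48),s(93,152)),((-95,-25,48),s(82,195)),
((-115,52,0),d(527,517)),((-115,-52,0),d(708,506)),((-22,50,124),d(510,237)),((-22,-50,124),d(677,234)),((-22,-50,90),d(677,293)),((-22,50,90),d(512,293))]
def V(p,q): 
    c,n=np.cos(p[2]),np.sin(p[2]); q=np.array(q)/1000; return np.array([p[0]+c*q[0]-n*q[1],p[1]+n*q[0]+c*q[1],q[2]])
def res(p,full=0):
    r=[]
    for q,(C,uv) in pts: r.append(proj(C,V(p,q))[0]-uv-(p[3:5] if C is T else p[5:7]))
    a=p[7];k=lambda z:V(p,(60*np.cos(a),-60*np.sin(a),z))
    for z,(C,uv) in[(222,s(343,76)),(180,s(337,140)),(222,d(655,46)),(180,d(655,121))]: r.append(proj(C,k(z))[0]-uv-(p[3:5] if C is T else p[5:7]))
    r=np.array(r)
    return r if full else np.r_[r.ravel(),p[3:7]/2]
if __name__=='__main__':
    f=least_squares(res,[.5,-.05,-.9,0,0,0,0,0.]);p=f.x
    print(p.round(4),np.degrees(p[2]),np.degrees(p[7]));print(res(p,1).round(1).tolist())
    print('mouth',V(p,(-95,0,49.6)),'stop',V(p,(26,0,49.6)),'knob',V(p,(60*np.cos(p[7]),-60*np.sin(p[7]),203)))
    q=lambda u,v:(u/4+170-.4,(v-380)/4+230-.4)
    for n,uv in[('brass',q(46,458)),('plain',q(341,441)),('joint',q(88,456))]: print(n,onplane(S,uv,.011))
    for n,uv in[('brass',(335,342)),('plain',(290,294))]: print(n,onplane(T,uv,.011))
E
python3 fit.py
python3 - <<'E'
import cv2,numpy as np
b=cv2.imread('pics/b1.png');B=cv2.resize(b[280:355,275:350],None,fx=6,fy=6,interpolation=2);cv2.imwrite('pics/d1.png',B)
E
```

```text
[ 0.5423 -0.067  -1.1082 -0.2673  1.2995  1.8578 -0.4781  0.835 ] -63.496023144051996 47.84179344587272
[[-1.0, -1.1], [-0.8, 1.3], [0.6, 1.7], [1.0, -0.5], [1.8, -3.1], [-0.1, 2.5], [-0.9, -0.5], [0.6, -0.7], [-0.7, 2.1], [0.9, 0.6], [0.9, -0.4], [-0.8, 2.0], [-0.1, 1.0], [-0.8, -2.0], [-0.0, -0.7], [-0.0, -2.1]]
mouth [0.49990519 0.01804426 0.0496    ] stop [ 0.55390264 -0.09023905  0.0496    ] knob [ 0.52046791 -0.12285864  0.203     ]
brass [0.33604214 0.29236155 0.011     ]
plain [0.46468204 0.16238722 0.011     ]
joint [0.35404934 0.27369198 0.011     ]
brass [0.3391675 0.2858969 0.011    ]
plain [0.46250408 0.16346207 0.011     ]
```

View pics/d1.png

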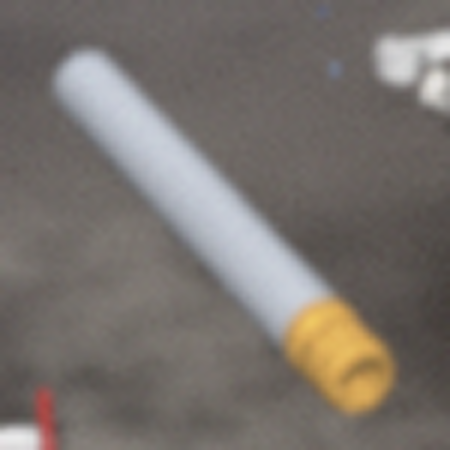

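The crop confirms the pipe's pose, with the brass end toward the camera and about -45° heading. I'll hover over it and refine with the wrist camera.

{"api": "servo_tool", "payload": {
  "moves": [
    [4,-6.2,-1.5,-0.1],
    [8,-12.4,-3,-0.2],
    [12,-18.5,-4.5,-0.3],
    [15.9,-24.7,-6,-0.4],
    [15.9,-24.7,-6,-0.405],
    [15.9,-24.7,-6,-0.405],
    [15.9,-24.7,-6,-0.405],
    [15.9,-24.7,-6,-0.405],
    [15.9,-24.7,-6,-0.405],
    [15.9,-24.7,-6,-0.405],
    [15.9,-24.7,-6,-0.405]
  ],
  "claw": 0.45,
  "force": 50
}}

```text
time: 1.07
ee_pos: [0.3631, 0.2645, 0.1715]
tcp_rot: [180.0, -0.0, 135.0]
wrist_force: [0.7, -1.1, 1.0]
opening: 0.0468
grasp_force: 0.0
```

Run:
```python
from h import *
o=get_obs();C=cam('wrist');w=snap('wrist','w2.png');np.save('w2.npy',np.array([C[0],C[1],np.diag(C[2])]))
print(o['time'],o['ee_pos'],o['tcp_rot'],o['opening'])
print(proj(C,[[.338,.289,.011],[.4635,.163,.011],[.5,.018,.0496]]))
```

```text
1.0667 [0.36305655 0.26445729 0.17154236] [ 1.79981307e+02 -1.60393401e-02  1.35016610e+02] 0.046805676242715144
[[283.3230727  159.32056848]
 [282.85847622 314.94025521]
 [215.51190656 433.24291771]]
```

View pics/w2.png

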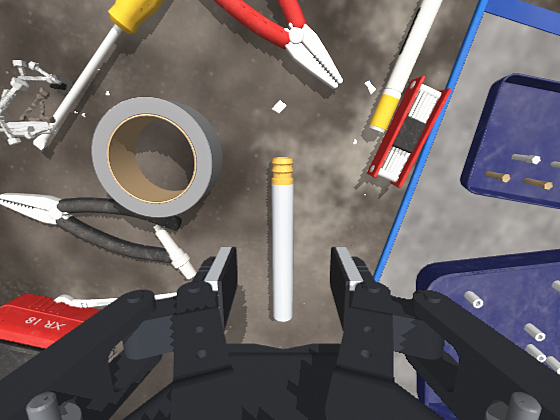

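The wrist view shows the pipe vertical at column 283, from the brass end at row 158 to the plain end at row 319. It sits between the fingers, and the tape ends at column 220.

Run:
```python
from h import *
C=cam('wrist')
# white/brass mask centreline columns
im=cv2.imread('pics/w2.png')
b=onplane(C,(283,160),.011);p=onplane(C,(282.7,318),.011)
for r in(200,230,260,290):
    row=im[r,255:315].astype(int).min(1); k=np.where(row>140)[0]+255; print(r,k.min(),k.max())
d=(p-b);L=np.linalg.norm(d);d/=L;print(b,p,L,np.degrees(np.arctan2(d[1],d[0])))
m=(b+p)/2; print('mid',m,'grasp',m-d*.053)
```

```text
200 273 308
230 273 314
260 273 292
290 274 292
[0.33815442 0.2884937  0.011     ] [0.46625492 0.16028843 0.011     ] 0.18123556465270266 -45.023424228341355
mid [0.40220467 0.22439107 0.011     ] grasp [0.36474333 0.26188304 0.011     ]
```

{"api": "servo_tool", "payload": {
  "moves": [
    [0.17,-0.26,-3,0],
    [0.17,-0.26,-6,0],
    [0.17,-0.26,-9,0],
    [0.17,-0.26,-12,0],
    [0.17,-0.26,-14.5,0],
    [0.17,-0.26,-16,0],
    [0.17,-0.26,-16.75,0],
    [0.17,-0.26,-16.75,0],
    [0.17,-0.26,-16.75,0]
  ]
}}

```text
time: 1.87
ee_pos: [0.365, 0.2618, 0.0045]
tcp_rot: [180.0, -0.0, 135.1]
wrist_force: [0.6, 0.2, -0.0]
opening: 0.0468
grasp_force: 0.0
```

{"api": "servo_tool", "payload": {
  "moves": [
    [0,0,0,0],
    [0,0,0,0],
    [0,0,0,0],
    [0,0,0,0],
    [0,0,0,0],
    [0,0,0,0],
    [0,0,0,0],
    [0,0,0,0]
  ],
  "claw": 1,
  "force": 50
}}

```text
time: 2.53
ee_pos: [0.3658, 0.2617, 0.0053]
tcp_rot: [179.9, -0.0, 135.0]
wrist_force: [-2.6, 0.4, 6.1]
opening: 0.0201
grasp_force: 48.7
```

The opening reads 20 mm on a 22 mm pipe, so the pads may be gripping above its axis. I'll regrip a few mm lower.

{"api": "servo_tool", "payload": {
  "moves": [
    [0,0,0,0],
    [0,0,0,0],
    [-0.05,0,-0.15,0],
    [-0.05,0,-0.3,0],
    [-0.05,0,-0.3,0]
  ],
  "claw": 0.5
}}

```text
time: 2.95
ee_pos: [0.3644, 0.2608, 0.0004]
tcp_rot: [-180.0, -0.0, 135.0]
wrist_force: [-0.1, -0.2, -0.4]
opening: 0.0429
grasp_force: 0.0
```

{"api": "servo_tool", "payload": {
  "moves": [
    [0,0,0,0],
    [0,0,0,0],
    [0,0,0,0],
    [0,0,0,0],
    [0,0,0,0],
    [0,0,0,0],
    [0,0,0,0]
  ],
  "claw": 1
}}

```text
time: 3.53
ee_pos: [0.3647, 0.2611, 0.0009]
tcp_rot: [180.0, 0.0, 135.0]
wrist_force: [0.2, 0.0, 2.2]
opening: 0.0199
grasp_force: 48.9
```

{"api": "servo_tool", "payload": {
  "moves": [
    [0,0,1,0],
    [0,0,2.5,0],
    [0,0,4.5,0],
    [1,-1.5,6.4,-0.05],
    [2.5,-4,6.4,-0.15],
    [4,-6.5,6.4,-0.25],
    [5.3,-8,6.4,-0.3],
    [5.8,-8.8,6.4,-0.323],
    [5.8,-8.8,6.4,-0.323],
    [5.8,-8.8,6.4,-0.323],
    [5.8,-8.8,6.4,-0.323]
  ]
}}

```text
time: 4.45
ee_pos: [0.4221, 0.1736, 0.0648]
tcp_rot: [-180.0, -0.0, 116.6]
wrist_force: [-0.1, -0.3, -0.6]
opening: 0.0202
grasp_force: 49.0
```

Run:
```python
from h import *
o=get_obs();C=cam('wrist');w=snap('wrist','w3.png');b=snap('side','b3.png');a=snap('scene','a3.png')
print(o['time'],o['ee_pos'],o['tcp_rot'],o['opening'],o['wrist_force'])
O=np.zeros((600,800,3),np.uint8)
B=cv2.resize(b[170:320,250:390],None,fx=4,fy=4,interpolation=2)[:,:,::-1]
O[:600,:560]=B; 
A=cv2.resize(a[215:305,220:300],None,fx=3,fy=3,interpolation=2)[:,:,::-1];O[:270,560:800]=A
W=cv2.resize(w[210:],(240,180))[:,:,::-1];O[300:480,560:800]=W
cv2.imwrite('pics/e3.png',O)
```

```text
4.45 [0.4220632  0.1735709  0.06476621] [-1.79974306e+02 -2.32573599e-02  1.16563757e+02] 0.020153113539311762 [-0.12462998 -0.30731643 -0.58150305]
```

View pics/e3.png

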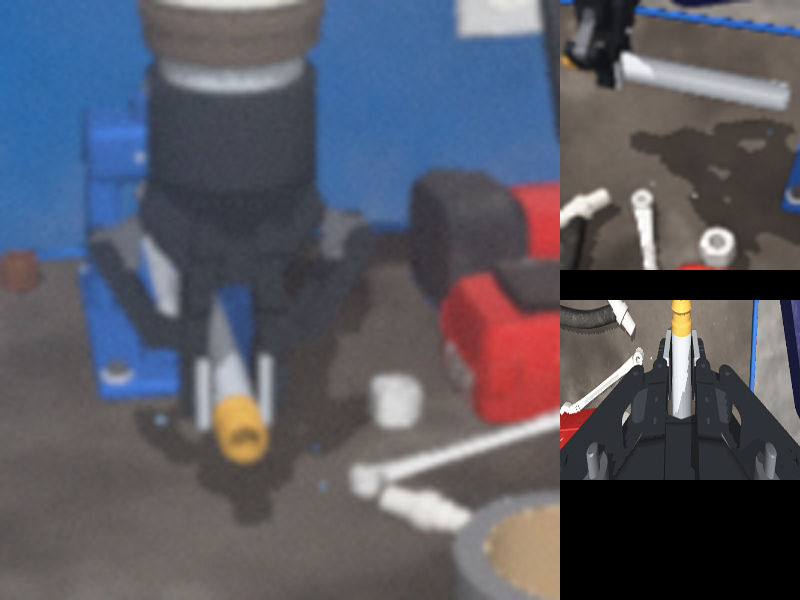

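The pipe is held level with its brass end at side pixel (310.5,280) and its plain end at scene pixel (295,247). The wheel nut is well clear. I'll use the known held pose to check camera bias and tighten the vice fit.

Run:
```python
from h import *
import fit
from scipy.optimize import least_squares
S=cam('scene');T=cam('side')
g=np.array([.42206,.17357,.06476+.0101]);y=np.radians(116.56-180);d=np.array([np.cos(y),np.sin(y),0])
pl=g+d*.143;br=g-d*.037
print('plain exp',proj(S,pl),'seen 295,246.7','brass exp',proj(T,br),'seen ~310.5,279.5')
for lossname in('linear','soft_l1'):
  for drop in(None,'block','knob'):
    f=lambda p:fit.res(p,1)
    def rr(p):
        r=f(p); w=np.ones(len(r)); 
        if drop=='block': w[4:6]=0
        if drop=='knob': w[12:]=0
        return np.r_[(r*w[:,None]).ravel(),p[3:7]/2]
    p=least_squares(rr,[.5,-.05,-.9,0,0,0,0,0.],loss=lossname).x
    print(lossname,drop,p[:3].round(4),np.degrees(p[2]).round(1),np.degrees(p[7]).round(1),p[3:7].round(1))
p0=least_squares(fit.res,[.5,-.05,-.9,0,0,0,0,0.]).x
# overlay predicted outline on zoom
def draw(img,C,x0,y0,sc,off,p):
    L=[[(-115,52,10),(-115,-52,10),(50,-52,10),(50,52,10),(-115,52,10)],[(-95,25,48),(-95,-25,48),(25,-25,48),(25,25,48),(-95,25,48)],[(-95,14,48),(25,14,48)],[(-95,-14,48),(25,-14,48)],[(-95,0,34),(25,0,34)],
    [(-22,50,124),(-22,-50,124),(-22,-50,90),(-22,50,90),(-22,50,124),(22,50,124),(22,-50,124),(-22,-50,124)],[(26,-17,72),(26,17,72)],[(0,0,124),(0,0,180),(60*np.cos(p[7]),-60*np.sin(p[7]),180),(60*np.cos(p[7]),-60*np.sin(p[7]),222)]]
    for l in L:
        q=(proj(C,np.array([fit.V(p,k) for k in l]))-off+.5-[x0,y0])*sc
        cv2.polylines(img,[np.round(q).astype(int)],False,(0,255,255) if off is 0 else (0,255,0),1)
a=cv2.imread('pics/a1.png');b=cv2.imread('pics/b1.png')
A=cv2.resize(a[215:305,285:395],None,fx=4,fy=4,interpolation=2);B=cv2.resize(b[140:280,255:335],None,fx=4,fy=4,interpolation=2)
draw(A,S,285,215,4,p0[5:7],p0);draw(B,T,255,140,4,p0[3:5],p0)
O=np.zeros((560,770,3),np.uint8);O[:360,:440]=A;O[:560,445:765]=B
cv2.imwrite('pics/f3.png',O)
```

```text
plain exp [[296.50734675 247.50942475]] seen 295,246.7 brass exp [[311.29653264 279.90169447]] seen ~310.5,279.5
linear None [ 0.5423 -0.067  -1.1082] -63.5 47.8 [-0.3  1.3  1.9 -0.5]
linear block [ 0.5422 -0.0674 -1.1107] -63.6 48.2 [-0.2  1.3  1.6 -0.3]
linear knob [ 0.5416 -0.0628 -1.1063] -63.4 0.0 [-0.5  2.4  0.5 -1. ]
soft_l1 None [ 0.5417 -0.0664 -1.1112] -63.7 47.2 [-0.2  1.2  1.4 -0.3]
soft_l1 block [ 0.5417 -0.0665 -1.1132] -63.8 47.5 [-0.2  1.2  1.2 -0.2]
soft_l1 knob [ 0.541  -0.0632 -1.1103] -63.6 0.0 [-0.3  2.2  0.4 -0.6]<stdin>:25: SyntaxWarning: "is" with 'int' literal. Did you mean "=="?
```

View pics/f3.png

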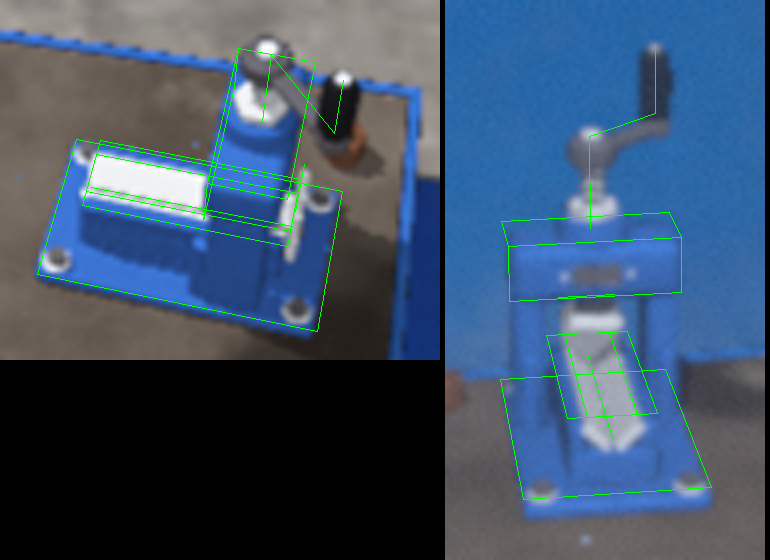

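The overlay shows that two of my labels were wrong: the bright vee insert is about ±17 mm wide, not ±25. I'll refit with corrected labels, vee-mouth points and a free knob height.

```bash
cat > fit2.py <<'E'
import fit
from fit import *
pts=[((-115,52,10),s(80,143)),((-115,-52,10),s(39,270)),((50,-52,10),s(313,324)),((50,52,10),s(338,192)),
((-95,17,48),s(94,150)),((-95,-17,48),s(82,195)),
((-115,52,0),d(527,517)),((-115,-52,0),d(708,506)),((-22,50,90),d(512,295)),((-22,-50,90),d(677,293)),
((-95,17,48),d(585,428)),((-95,-17,48),d(645,427)),((-22,0,107),d(597,274))]
def res(p,full=0):
    r=[];o=lambda C:(p[3:5] if C is T else p[5:7])
    for q,(C,uv) in pts: r.append(proj(C,V(p,q))[0]-uv-o(C))
    a=p[7];k=lambda z:V(p,(60*np.cos(a),-60*np.sin(a),z+p[8]*1000))
    for z,(C,uv) in[(19,s(343,74)),(19,d(655,45)),(-23,d(655,121)),(-23,s(337,138))]: r.append(proj(C,k(z))[0]-uv-o(C))
    r=np.array(r); return r if full else np.r_[r.ravel(),p[3:7]/1.5]
p=least_squares(res,[.54,-.06,-1.1,0,0,0,0,.8,.203],loss='soft_l1').x
if __name__=='__main__':
    print(p.round(4),np.degrees(p[2]),np.degrees(p[7]))
    print([(q[0],r) for q,r in zip(pts+[('k',)]*4,res(p,1).round(1).tolist())])
    a=p[7];print('knob',V(p,(60*np.cos(a),-60*np.sin(a),p[8]*1000)))
    print('stop',V(p,(26,0,49.6)),'mouth',V(p,(-95,0,49.6)))
E
python3 fit2.py
```

```text
[ 0.5395 -0.0642 -1.1085 -0.0348  0.8419  0.4509 -0.3036  0.7999  0.2019] -63.51495513409579 45.83367055773947
[((-115, 52, 10), [-1.2, -1.2]), ((-115, -52, 10), [-0.8, 0.8]), ((50, -52, 10), [0.5, 1.7]), ((50, 52, 10), [0.8, -0.5]), ((-95, 17, 48), [0.5, -0.1]), ((-95, -17, 48), [0.4, -0.2]), ((-115, 52, 0), [-0.4, 0.7]), ((-115, -52, 0), [1.2, 0.5]), ((-22, 50, 90), [-0.4, 2.5]), ((-22, -50, 90), [1.4, 0.6]), ((-95, 17, 48), [-0.4, -1.7]), ((-95, -17, 48), [-0.1, -2.4]), ((-22, 0, 107), [-0.1, -0.3]), ('k', [0.2, 1.4]), ('k', [-0.2, 0.8]), ('k', [-0.2, -0.9]), ('k', [-0.6, -1.6])]
knob [ 0.51960065 -0.12081045  0.20187156]
stop [ 0.55107463 -0.08747057  0.0496    ] mouth [0.49711296 0.02083058 0.0496    ]
```

{"api": "servo_tool", "payload": {
  "moves": [
    [0.95,-1.95,0,0],
    [1.9,-3.9,0,0],
    [2.85,-5.9,0,0],
    [3.8,-7.85,0,0],
    [3.8,-7.85,0,0],
    [3.8,-7.85,-0.8,0],
    [3.8,-7.85,-1.6,0],
    [3.8,-7.85,-1.6,0],
    [3.8,-7.85,-1.6,0]
  ]
}}

```text
time: 5.35
ee_pos: [0.4596, 0.0952, 0.0478]
tcp_rot: [-179.9, -0.0, 116.5]
wrist_force: [-0.7, 0.5, -0.8]
opening: 0.0201
grasp_force: 49.0
```

{"api": "servo_tool", "payload": {
  "moves": [
    [0,0,-0.15,0],
    [0,0,-0.3,0],
    [0,0,-0.45,0],
    [0,0,-0.5,0],
    [0,0,-0.5,0]
  ]
}}

```text
time: 5.77
ee_pos: [0.4605, 0.0945, 0.0437]
tcp_rot: [-180.0, -0.0, 116.5]
wrist_force: [-0.2, 0.8, -1.6]
opening: 0.0206
grasp_force: 49.0
```

Run:
```python
from h import *
o=get_obs();b=snap('side','b4.png');a=snap('scene','a4.png')
print(o['time'],o['ee_pos'],o['tcp_rot'],o['torque'],o['wrist_force'])
O=np.zeros((600,800,3),np.uint8)
O[:480,:400]=cv2.resize(b[180:300,260:360],None,fx=4,fy=4,interpolation=2)[:,:,::-1]
O[:380,400:]=cv2.resize(a[215:310,270:370],None,fx=4,fy=4,interpolation=2)[:,:,::-1]
cv2.imwrite('pics/e4.png',O)
```

```text
5.7667 [0.46054602 0.0945482  0.04368629] [-1.79993129e+02 -3.39702211e-04  1.16475655e+02] [0.10584464 0.04590391 0.08076254] [-0.2009528   0.79089198 -1.57596282]
```

View pics/e4.png

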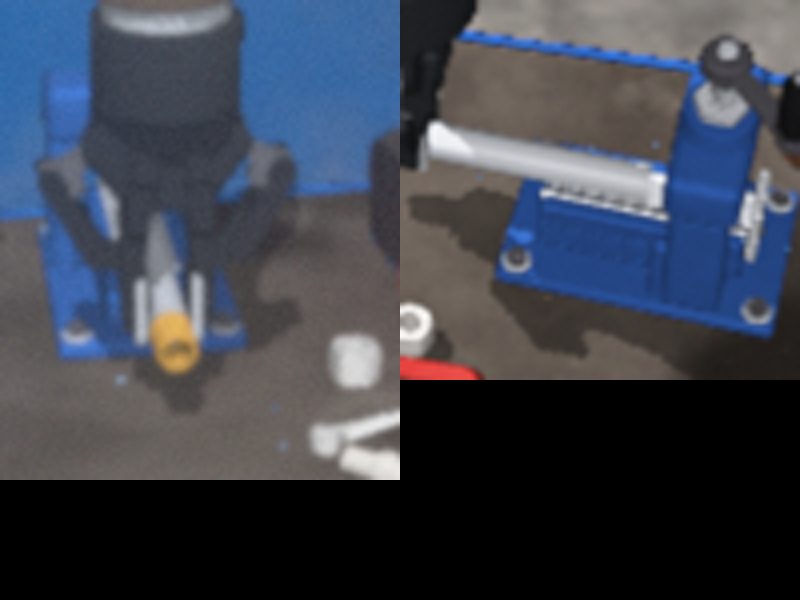

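The scene view shows the pipe lying along the vee, with its plain end just short of the bridge at crop pixel (660,190). I'll lower it until contact.

{"api": "servo_tool", "payload": {
  "moves": [
    [0,0,-0.1,0],
    [0,0,-0.2,0],
    [0,0,-0.3,0],
    [0,0,-0.3,0]
  ]
}}

```text
time: 6.2
ee_pos: [0.4606, 0.0944, 0.0406]
tcp_rot: [-180.0, 0.0, 116.5]
wrist_force: [-0.9, 0.0, -0.3]
opening: 0.0205
grasp_force: 49.1
```

{"api": "servo_tool", "payload": {
  "moves": [
    [0,0,-0.07,0],
    [0,0,-0.14,0],
    [0,0,-0.14,0]
  ]
}}

```text
time: 6.45
ee_pos: [0.4606, 0.0945, 0.0394]
tcp_rot: [180.0, 0.0, 116.5]
wrist_force: [-1.2, 0.0, 1.1]
opening: 0.0205
grasp_force: 49.2
```

{"api": "servo_tool", "payload": {
  "moves": [
    [0.22,-0.45,0.04,0],
    [0.45,-0.9,0.04,0],
    [0.67,-1.34,0.04,0],
    [0.89,-1.79,0.04,0],
    [1.12,-2.24,0.04,0],
    [1.12,-2.24,0.04,0]
  ]
}}

```text
time: 6.95
ee_pos: [0.4722, 0.071, 0.0398]
tcp_rot: [-180.0, 0.0, 116.4]
wrist_force: [-1.0, -4.1, 1.4]
opening: 0.0202
grasp_force: 49.3
```

{"api": "servo_tool", "payload": {
  "moves": [
    [0.22,-0.45,0,0],
    [0.45,-0.9,0,0],
    [0.67,-1.34,0,0],
    [0.89,-1.79,0,0],
    [1.0,-2.0,0,0],
    [1.0,-2.0,0,0]
  ]
}}

```text
time: 7.45
ee_pos: [0.4817, 0.0514, 0.0398]
tcp_rot: [-180.0, 0.0, 116.4]
wrist_force: [-5.0, -0.8, 2.8]
opening: 0.0201
grasp_force: 49.5
```

The lateral force is small. I'll release the pipe so it seats itself, back the open fingers off past the brass end, then shut them and push gently.

{"api": "servo_tool", "payload": {
  "moves": [
    [-0.1,-0.05,0,0],
    [-0.1,-0.05,0,0],
    [-0.1,-0.05,0,0],
    [-0.1,-0.05,0,0],
    [-0.1,-0.05,0,0],
    [-0.1,-0.05,0,0]
  ],
  "claw": 0.5
}}

```text
time: 7.95
ee_pos: [0.4809, 0.0517, 0.0398]
tcp_rot: [180.0, 0.0, 116.5]
wrist_force: [-0.3, -0.1, -0.0]
opening: 0.0427
grasp_force: 0.0
```

{"api": "servo_tool", "payload": {
  "moves": [
    [-0.6,1,0,0],
    [-1.2,2.2,0,0],
    [-1.85,3.5,0,0],
    [-2.5,4.8,0,0],
    [-2.9,5.55,0,0],
    [-2.9,5.55,0,0],
    [-2.9,5.55,-0.5,0],
    [-2.9,5.55,-0.9,0],
    [-2.9,5.55,-0.9,0]
  ]
}}

```text
time: 8.7
ee_pos: [0.4515, 0.1066, 0.0296]
tcp_rot: [-179.9, -0.0, 116.4]
wrist_force: [-0.3, 0.3, -1.0]
opening: 0.0426
grasp_force: 0.0
```

{"api": "servo_tool", "payload": {
  "moves": [
    [0,0,0,0],
    [0,0,0,0],
    [0,0,0,0],
    [0,0,0,0],
    [0,0,0,0],
    [0,0,0,0],
    [0,0,0,0]
  ],
  "claw": 1,
  "force": 30
}}

```text
time: 9.28
ee_pos: [0.4519, 0.1071, 0.0308]
tcp_rot: [180.0, 0.0, 116.5]
wrist_force: [-0.2, -0.2, -0.6]
opening: -0.0
grasp_force: 0.0
```

Run:
```python
from h import *
import fit2
o=get_obs();b=snap('side','b5.png');a=snap('scene','a5.png');C=cam('wrist');w=snap('wrist','w5.png')
print(o['time'],o['ee_pos'],o['tcp_rot'],o['opening'],o['wrist_force'])
O=np.zeros((600,800,3),np.uint8)
O[:280,:200]=cv2.resize(b[140:280,255:355],None,fx=2,fy=2,interpolation=2)[:,:,::-1]
O[:380,360:]=cv2.resize(a[215:310,270:380],None,fx=4,fy=4,interpolation=2)[:,:,::-1]
O[380:600,:400]=cv2.resize(w[200:],(400,220))[:,:,::-1]
cv2.imwrite('pics/e5.png',O)
for x in(-166,-154,26):print(x,proj(cam('scene'),fit2.V(fit2.p,(x,0,49.6)))+fit2.p[5:7]*-1,proj(cam('side'),fit2.V(fit2.p,(x,0,49.6)))-fit2.p[3:5])
# brass pixels
for n,im in(('scene',a),('side',b)):
    i=im.astype(int);m=(i[:,:,0]>150)&(i[:,:,0]-i[:,:,2]>70)&(i[:,:,1]>90)
    if n=='scene': m[:,:240]=0;m[:215]=0;m[310:]=0;m[:,380:]=0
    else: m[:180]=0;m[310:]=0;m[:,:260]=0;m[:,340:]=0
    y,x=np.where(m);print(n,len(x),x.min() if len(x) else 0,x.max() if len(x) else 0,y.min() if len(x) else 0,y.max() if len(x) else 0,x.mean(),y.mean())
```

```text
9.2833 [0.45186216 0.10711705 0.03083116] [1.79993166e+02 5.74022818e-04 1.16469588e+02] -4.7104144875708064e-05 [-0.23140705 -0.18345449 -0.58093923]
-166 [[277.90079042 251.34220272]] [[301.35040826 258.10060436]]
-154 [[282.79438222 252.30536748]] [[300.55171171 255.5560319 ]]
26 [[358.17646869 267.14219328]] [[290.31956421 222.95736764]]
scene 78 256 287 248 308 280.5897435897436 254.55128205128204
side 0 0 0 0 0 nan nan<stdin>:16: RuntimeWarning: Mean of empty slice.
  ret = ret.dtype.type(ret / rcount)
```

{"api": "servo_tool", "payload": {
  "moves": [
    [0.22,-0.36,0,0],
    [0.42,-0.76,0,0],
    [0.62,-1.16,0,0],
    [0.72,-1.36,0,0],
    [0.82,-1.56,0,0],
    [0.92,-1.76,0,0],
    [0.92,-1.76,0,0]
  ]
}}

```text
time: 10.02
ee_pos: [0.4612, 0.0891, 0.0308]
tcp_rot: [-180.0, 0.0, 116.4]
wrist_force: [1.1, 0.2, 0.6]
opening: -0.0002
grasp_force: 0.0
```

{"api": "servo_tool", "payload": {
  "moves": [
    [0.07,-0.13,0,0],
    [0.13,-0.27,0,0],
    [0.13,-0.27,0,0]
  ]
}}

```text
time: 10.27
ee_pos: [0.4624, 0.0867, 0.0308]
tcp_rot: [-180.0, 0.0, 116.5]
wrist_force: [-0.4, 0.7, -0.1]
opening: 0.0001
grasp_force: 0.0
```

{"api": "servo_tool", "payload": {
  "moves": [
    [0.07,-0.13,0,0],
    [0.13,-0.27,0,0],
    [0.13,-0.27,0,0]
  ]
}}

```text
time: 10.52
ee_pos: [0.4637, 0.0839, 0.0308]
tcp_rot: [180.0, 0.0, 116.5]
wrist_force: [0.4, 0.2, -0.0]
opening: 0.0
grasp_force: 0.1
```

{"api": "servo_tool", "payload": {
  "moves": [
    [0.04,-0.09,0,0],
    [0.09,-0.18,0,0],
    [0.09,-0.18,0,0]
  ]
}}

```text
time: 10.77
ee_pos: [0.4638, 0.0836, 0.0308]
tcp_rot: [180.0, -0.2, 116.5]
wrist_force: [-5.6, 11.5, 2.4]
opening: 0.0002
grasp_force: 5.7
```

{"api": "servo_tool", "payload": {
  "moves": [
    [0.04,-0.09,0,0],
    [0.09,-0.18,0,0],
    [0.09,-0.18,0,0]
  ]
}}

```text
time: 11.02
ee_pos: [0.4638, 0.0836, 0.0308]
tcp_rot: [180.0, -0.5, 116.6]
wrist_force: [-10.5, 21.3, 5.2]
opening: -0.0002
grasp_force: 12.1
```

The force rise shows the stop contact, and the fingers stand where a seated pipe predicts. I'll back off and go over the knob.

{"api": "servo_tool", "payload": {
  "moves": [
    [-0.3,0.6,0,0],
    [-0.9,1.8,0,0],
    [-1.8,3.6,0,0],
    [-1.8,3.6,0,0],
    [-1.8,3.6,4,0],
    [-1.8,3.6,8,0],
    [-1.8,3.6,12,0],
    [-1.8,3.6,16,0],
    [-1.8,3.6,20,0],
    [-1.8,3.6,24,0],
    [-1.8,3.6,27,0],
    [-1.8,3.6,27,0]
  ],
  "claw": 0.5
}}

```text
time: 12.02
ee_pos: [0.4487, 0.1163, 0.3071]
tcp_rot: [179.5, 0.1, 116.5]
wrist_force: [1.3, -0.8, 0.6]
opening: 0.0424
grasp_force: 0.0
```

{"api": "servo_tool", "payload": {
  "moves": [
    [1,-3,0,-0.1],
    [2,-6,0,-0.2],
    [3,-9,0,-0.3],
    [4,-12,0,-0.4],
    [5,-15,0,-0.5],
    [6,-18,0,-0.6],
    [7.2,-21.5,0,-0.7],
    [7.4,-23.7,0,-0.8],
    [7.4,-23.7,0,-0.8],
    [7.4,-23.7,0,-0.8],
    [7.4,-23.7,0,-0.8]
  ]
}}

```text
time: 12.93
ee_pos: [0.5213, -0.1205, 0.3006]
tcp_rot: [-180.0, 0.0, 70.7]
wrist_force: [-0.6, 0.4, -0.1]
opening: 0.0426
grasp_force: 0.0
```

```bash
cat > tab.py <<'E'
from h import *
import fit2
def tab():
    i=camera('side'); c=(proj(cam('side'),fit2.V(fit2.p,(-36,0,107)))[0]-fit2.p[3:5]).round().astype(int)
    w=i[c[1]-10:c[1]+11,c[0]-12:c[0]+13].astype(int)
    return c,int(((w[:,:,0]>w[:,:,2]+40)&(w[:,:,0]>w[:,:,1]+40)).sum())
E
python3 - <<'E'
from tab import *
o=get_obs();C=cam('wrist');w=snap('wrist','w6.png')
print(o['time'],o['ee_pos'],o['tcp_rot'],o['opening'],o['wrist_force'],tab())
k=np.array([.5196,-.1208,.2019]);print('knob exp',proj(C,[k,k+[0,0,.019]]))
i=w.astype(int);u=proj(C,k+[0,0,.019])[0].astype(int)
print(u);g=cv2.cvtColor(w,cv2.COLOR_RGB2GRAY)[u[1]-60:u[1]+60:4,u[0]-60:u[0]+60:4]
b=snap('side','b6.png');a=snap('scene','a6.png')
O=np.zeros((600,800,3),np.uint8)
O[:560,:320]=cv2.resize(b[140:280,255:335],None,fx=4,fy=4,interpolation=2)[:,:,::-1]
O[:270,330:660]=cv2.resize(a[215:305,270:380],None,fx=3,fy=3,interpolation=2)[:,:,::-1]
O[280:600,330:757]=cv2.resize(w,(427,320))[:,:,::-1]
cv2.imwrite('pics/e6.png',O)
E
```

```text
12.9333 [ 0.52129268 -0.12052694  0.3005725 ] [-1.79979150e+02  2.76709820e-03  7.06937656e+01] 0.042563841118278205 [-0.63652761  0.41021316 -0.12663095] (array([293, 210]), 0)
knob exp [[282.17947287 210.10377595]
 [282.06811519 216.83332089]]
[282 216]
```

View pics/e6.png

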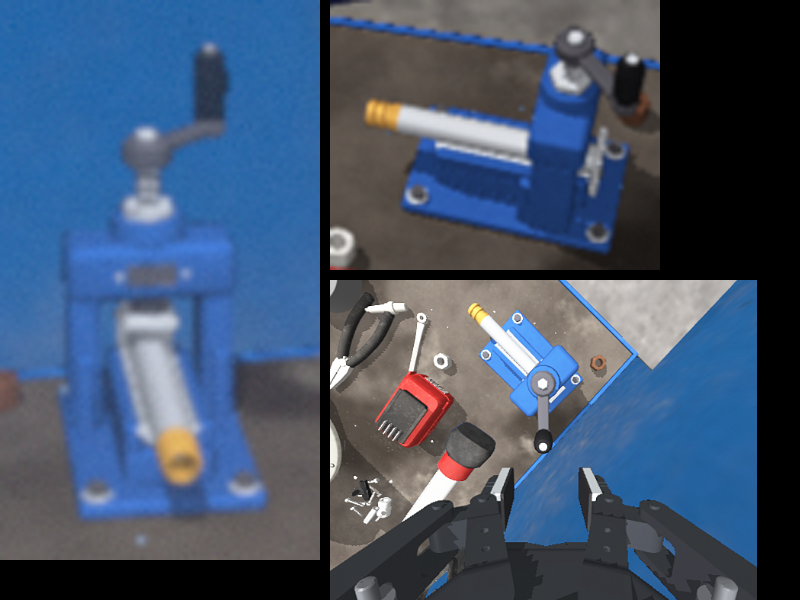

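The picture shows the pipe seated in the vee under the foot, with the brass end out and the tab in. In the wrist panel the knob tip is at about (279,218) and the hub at (279,135), roughly 2 mm left of the expected column. I'll check where the wall behind stands before descending.

Run:
```python
from h import *
C=cam('wrist');S=cam('scene');f=lambda u,v:((u-330)/.7625,(v-280)/.7625)
print('knob top',onplane(C,(279.3,217.5),.221))
print('lip',onplane(C,f(635,355),0.0),onplane(C,f(560,435),0.0),onplane(S,(388,290),0))
for z in(-.3,-.5,-.7,-.9):print(z,onplane(C,f(660,365),z)[:2],onplane(C,f(752,292),z)[:2],onplane(S,(423,60),z)[:2],onplane(S,(417,200),z)[:2])
```

```text
knob top [ 0.51749934 -0.11987483  0.221     ]
lip [ 7.06862518e-01 -7.58311876e-02  5.55111512e-17] [ 0.5315487  -0.17327419  0.        ] [ 0.57389086 -0.16086815  0.        ]
-0.3 [ 0.88337429 -0.14290957] [ 1.17056135 -0.03372131] [1.93416597 0.49878988] [1.15083784 0.05274584]
-0.5 [ 0.97488952 -0.16631677] [ 1.33930899 -0.02776482] [2.23697316 0.63883019] [1.33836841 0.12714516]
-0.7 [ 1.06640475 -0.18972397] [ 1.50805663 -0.02180834] [2.53978035 0.77887051] [1.52589899 0.20154447]
-0.9 [ 1.15791999 -0.21313118] [ 1.67680427 -0.01585185] [2.84258754 0.91891083] [1.71342957 0.27594379]
```

The wall may stand only about 115 mm from the screw axis. I'll turn the tool to yaw 111° so its narrow side faces the wall, then grasp the knob.

{"api": "servo_tool", "payload": {
  "moves": [
    [-0.36,0.04,0,0.12],
    [-0.36,0.04,0,0.24],
    [-0.36,0.04,0,0.36],
    [-0.36,0.04,0,0.48],
    [-0.36,0.04,0,0.6],
    [-0.36,0.04,0,0.7],
    [-0.36,0.04,-2,0.7],
    [-0.36,0.04,-5,0.7],
    [-0.36,0.04,-8,0.7],
    [-0.36,0.04,-10,0.7],
    [-0.36,0.04,-11.4,0.7],
    [-0.36,0.04,-11.4,0.7],
    [-0.36,0.04,-11.4,0.7]
  ]
}}

```text
time: 14.22
ee_pos: [0.5175, -0.1195, 0.1869]
tcp_rot: [-180.0, -0.0, 110.8]
wrist_force: [0.4, 0.9, 0.6]
opening: 0.0428
grasp_force: 0.0
```

{"api": "servo_tool", "payload": {
  "moves": [
    [0,0,0,0],
    [0,0,0,0],
    [0,0,0,0],
    [0,0,0,0],
    [0,0,0,0],
    [0,0,0,0],
    [0,0,0,0]
  ],
  "claw": 1,
  "force": 50
}}

```text
time: 14.8
ee_pos: [0.5178, -0.1203, 0.1885]
tcp_rot: [179.9, 0.1, 110.7]
wrist_force: [-4.8, -1.4, 4.8]
opening: 0.0191
grasp_force: 48.8
```

```bash
cat > arc.py <<'E'
import sys,numpy as np
# arc.py startdeg stepdeg n : rows as shifts from start, radius 6 cm, clockwise
def rows(a0,st,n,hold=1,r=6.0):
    a=np.radians(a0-st*np.arange(1,n+1));b=np.radians(a0)
    L=[[round(float(r*(np.cos(x)-np.cos(b))),2),round(float(r*(np.sin(x)-np.sin(b))),2),round(-st*(i+1)/360,2),0] for i,x in enumerate(a)]
    return L+[L[-1]]*hold
if __name__=='__main__': print(rows(float(sys.argv[1]),float(sys.argv[2]),int(sys.argv[3])))
E
python3 arc.py -110 7 10; python3 arc.py -180 7 10
```

```text
[[-0.67, 0.29, -0.02, 0], [-1.3, 0.66, -0.04, 0], [-1.88, 1.11, -0.06, 0], [-2.41, 1.62, -0.08, 0], [-2.86, 2.2, -0.1, 0], [-3.25, 2.82, -0.12, 0], [-3.55, 3.49, -0.14, 0], [-3.77, 4.19, -0.16, 0], [-3.9, 4.91, -0.17, 0], [-3.95, 5.64, -0.19, 0], [-3.95, 5.64, -0.19, 0]]
[[0.04, 0.73, -0.02, 0], [0.18, 1.45, -0.04, 0], [0.4, 2.15, -0.06, 0], [0.7, 2.82, -0.08, 0], [1.09, 3.44, -0.1, 0], [1.54, 4.01, -0.12, 0], [2.06, 4.53, -0.14, 0], [2.64, 4.97, -0.16, 0], [3.28, 5.35, -0.17, 0], [3.95, 5.64, -0.19, 0], [3.95, 5.64, -0.19, 0]]
```

{"api": "servo_tool", "payload": {
  "moves": [
    [-0.67,0.29,0.05,0],
    [-1.3,0.66,0.1,0],
    [-1.88,1.11,0.1,0],
    [-2.41,1.62,0.08,0],
    [-2.86,2.2,0.06,0],
    [-3.25,2.82,0.04,0],
    [-3.55,3.49,0.02,0],
    [-3.77,4.19,0,0],
    [-3.9,4.91,-0.02,0],
    [-3.95,5.64,-0.04,0],
    [-3.95,5.64,-0.04,0]
  ]
}}

```text
time: 15.72
ee_pos: [0.4774, -0.0641, 0.1869]
tcp_rot: [-179.9, 0.1, 110.7]
wrist_force: [-6.8, -5.8, -1.3]
opening: 0.0191
grasp_force: 49.9
```

Run:
```python
from tab import *
print(tab()); o=get_obs();print(o['ee_pos'],o['wrist_force'])
```

```text
(array([293, 210]), 0)
[ 0.47738948 -0.06418234  0.18687334] [-6.68236824 -4.2963697  -0.55983836]
```

{"api": "servo_tool", "payload": {
  "moves": [
    [-0.06,0.73,-0.02,0],
    [0.03,1.45,-0.04,0],
    [0.25,2.15,-0.06,0],
    [0.55,2.82,-0.08,0],
    [0.94,3.44,-0.1,0],
    [1.39,4.01,-0.12,0],
    [1.91,4.53,-0.14,0],
    [2.49,4.97,-0.16,0],
    [3.13,5.35,-0.17,0],
    [3.8,5.64,-0.19,0],
    [3.8,5.64,-0.19,0]
  ]
}}

```text
time: 16.68
ee_pos: [0.5162, -0.0072, 0.1848]
tcp_rot: [-179.9, 0.0, 110.8]
wrist_force: [-4.1, -1.1, -0.4]
opening: 0.0188
grasp_force: 49.9
```

```bash
python3 arc.py 110 7 10;  python3 - <<'E'
from tab import *
print(tab()); o=get_obs();print(o['ee_pos'],o['wrist_force'])
E
```

```text
[[0.7, 0.21, -0.02, 0], [1.42, 0.33, -0.04, 0], [2.16, 0.36, -0.06, 0], [2.89, 0.3, -0.08, 0], [3.61, 0.16, -0.1, 0], [4.3, -0.08, -0.12, 0], [4.96, -0.39, -0.14, 0], [5.58, -0.78, -0.16, 0], [6.14, -1.25, -0.17, 0], [6.65, -1.78, -0.19, 0], [6.65, -1.78, -0.19, 0]]
(array([293, 210]), 0)
[ 0.51618756 -0.00722127  0.18487014] [-3.33082219 -0.51758323 -2.4242444 ]
```

{"api": "servo_tool", "payload": {
  "moves": [
    [0.7,0.21,-0.02,0],
    [1.42,0.33,-0.04,0],
    [2.16,0.36,-0.06,0],
    [2.89,0.3,-0.08,0],
    [3.61,0.16,-0.1,0],
    [4.3,-0.08,-0.12,0],
    [4.96,-0.39,-0.14,0],
    [5.58,-0.78,-0.16,0],
    [6.14,-1.25,-0.17,0],
    [6.65,-1.78,-0.19,0],
    [6.65,-1.78,-0.19,0]
  ]
}}

```text
time: 17.65
ee_pos: [0.5829, -0.0248, 0.1829]
tcp_rot: [-180.0, -0.1, 110.8]
wrist_force: [-3.5, 3.0, -0.4]
opening: 0.019
grasp_force: 50.0
```

```bash
python3 arc.py 40 7 5;python3 arc.py 5 7 5;  python3 - <<'E'
from tab import *
print(tab()); o=get_obs();print(o['ee_pos'],o['wrist_force'])
E
```

```text
[[0.44, -0.59, -0.02, 0], [0.8, -1.23, -0.04, 0], [1.08, -1.9, -0.06, 0], [1.27, -2.61, -0.08, 0], [1.38, -3.33, -0.1, 0], [1.38, -3.33, -0.1, 0]]
[[0.02, -0.73, -0.02, 0], [-0.05, -1.46, -0.04, 0], [-0.21, -2.18, -0.06, 0], [-0.45, -2.87, -0.08, 0], [-0.78, -3.52, -0.1, 0], [-0.78, -3.52, -0.1, 0]]
(array([293, 210]), 0)
[ 0.58282528 -0.02477853  0.18292343] [-2.42790452  1.56041682 -1.74399496]
```

{"api": "servo_tool", "payload": {
  "moves": [
    [0.44,-0.59,-0.02,0],
    [0.8,-1.23,-0.04,0],
    [1.08,-1.9,-0.06,0],
    [1.27,-2.61,-0.08,0],
    [1.38,-3.33,-0.1,0],
    [1.38,-3.33,-0.1,0]
  ]
}}

```text
time: 18.2
ee_pos: [0.5968, -0.0581, 0.1819]
tcp_rot: [179.9, -0.1, 110.8]
wrist_force: [-1.6, 4.9, -1.2]
opening: 0.019
grasp_force: 50.0
```

Run:
```python
from tab import *
print(tab()); o=get_obs();print(o['ee_pos'],o['wrist_force'])
```

```text
(array([293, 210]), 0)
[ 0.59677482 -0.05797633  0.1819919 ] [-1.73975417  3.3061281  -0.74960066]
```

{"api": "servo_tool", "payload": {
  "moves": [
    [0.02,-0.73,-0.02,0],
    [-0.05,-1.46,-0.04,0],
    [-0.21,-2.18,-0.06,0],
    [-0.21,-2.18,-0.06,0]
  ]
}}

```text
time: 18.58
ee_pos: [0.5948, -0.0798, 0.1814]
tcp_rot: [179.9, -0.1, 110.8]
wrist_force: [0.1, 4.9, -1.6]
opening: 0.0188
grasp_force: 50.0
```

```bash
cat >> tab.py <<'E'
def chk():
    c,n=tab(); i=camera('side').astype(int); b=cv2.imread('pics/b6.png')[:,:,::-1].astype(int)
    s=np.s_[c[1]-10:c[1]+11,c[0]-10:c[0]+16]; r=lambda q:(q[s][:,:,0]-q[s][:,:,2])
    d=r(i)-r(b); o=get_obs(); x,y=o['ee_pos'][0]-.5367,o['ee_pos'][1]+.0635
    a=np.degrees(np.arctan2(y,x)); f=o['wrist_force']
    t=np.array([np.sin(np.radians(a)),-np.cos(np.radians(a))])
    print('red',n,'rb-change max',d.max(),'n>30',(d>30).sum(),'t',o['time'],'ang',a.round(1),'r',np.hypot(x,y).round(4),'drag',-(f[:2]@t).round(1),'f',f.round(1),o['ee_pos'].round(4))
E
python3 -c "
from tab import *
chk()"; python3 arc.py -16 7 3; python3 arc.py -37 7 3;python3 arc.py -58 7 3;python3 arc.py -79 7 3
```

```text
red 0 rb-change max 10 n>30 0 t 18.6833 ang -15.6 r 0.0603 drag 4.1 f [ 0.1  4.2 -1.5] [ 0.5948 -0.0797  0.1814]
[[-0.24, -0.69, -0.02, 0], [-0.57, -1.35, -0.04, 0], [-0.98, -1.96, -0.06, 0], [-0.98, -1.96, -0.06, 0]]
[[-0.48, -0.56, -0.02, 0], [-1.02, -1.05, -0.04, 0], [-1.61, -1.48, -0.06, 0], [-1.61, -1.48, -0.06, 0]]
[[-0.64, -0.35, -0.02, 0], [-1.33, -0.62, -0.04, 0], [-2.03, -0.8, -0.06, 0], [-2.03, -0.8, -0.06, 0]]
[[-0.73, -0.1, -0.02, 0], [-1.46, -0.1, -0.04, 0], [-2.19, -0.02, -0.06, 0], [-2.19, -0.02, -0.06, 0]]
```

{"api": "servo_tool", "payload": {
  "moves": [
    [-0.24,-0.69,-0.02,0],
    [-0.57,-1.35,-0.04,0],
    [-0.98,-1.96,-0.06,0],
    [-0.98,-1.96,-0.06,0]
  ]
}}

```text
time: 19.02
ee_pos: [0.5851, -0.0995, 0.1808]
tcp_rot: [179.9, -0.1, 110.8]
wrist_force: [1.9, 5.0, -2.2]
opening: 0.0188
grasp_force: 50.0
```

```bash
python3 -c "
from tab import *
chk()"
```

```text
red 0 rb-change max 8 n>30 0 t 19.1167 ang -36.6 r 0.0603 drag 3.5 f [ 0.7  3.8 -1.7] [ 0.5851 -0.0995  0.1808]
```

{"api": "servo_tool", "payload": {
  "moves": [
    [-0.48,-0.56,-0.02,0],
    [-1.02,-1.05,-0.04,0],
    [-1.61,-1.48,-0.06,0],
    [-1.61,-1.48,-0.06,0]
  ]
}}

```text
time: 19.45
ee_pos: [0.569, -0.1144, 0.1802]
tcp_rot: [179.9, -0.0, 110.8]
wrist_force: [2.9, 4.2, -2.4]
opening: 0.019
grasp_force: 50.0
```

```bash
python3 -c "
from tab import *
chk()"
```

```text
red 0 rb-change max 9 n>30 0 t 19.55 ang -57.5 r 0.0603 drag 3.5 f [ 2.   3.4 -1.4] [ 0.569  -0.1143  0.1802]
```

{"api": "servo_tool", "payload": {
  "moves": [
    [-0.64,-0.35,-0.02,0],
    [-1.33,-0.62,-0.04,0],
    [-2.03,-0.8,-0.06,0],
    [-2.03,-0.8,-0.06,0]
  ]
}}

```text
time: 19.88
ee_pos: [0.5488, -0.1225, 0.1798]
tcp_rot: [179.8, 0.0, 110.8]
wrist_force: [3.4, 3.9, -2.5]
opening: 0.0191
grasp_force: 50.1
```

```bash
python3 -c "
from tab import *
chk()"
```

```text
red 0 rb-change max 11 n>30 0 t 19.9833 ang -78.3 r 0.0603 drag 4.2 f [ 3.5  3.4 -1.3] [ 0.5489 -0.1225  0.1797]
```

{"api": "servo_tool", "payload": {
  "moves": [
    [-0.73,-0.1,-0.02,0],
    [-1.46,-0.1,-0.04,0],
    [-2.19,-0.02,-0.06,0],
    [-2.19,-0.02,-0.06,0]
  ]
}}

```text
time: 20.32
ee_pos: [0.5273, -0.1229, 0.1795]
tcp_rot: [179.8, 0.1, 110.8]
wrist_force: [5.3, 1.9, -1.3]
opening: 0.0187
grasp_force: 50.2
```

```bash
python3 -c "
from tab import *
chk()";  python3 arc.py -100 7 3; python3 arc.py -121 7 3;python3 arc.py -142 7 3;python3 arc.py -163 7 3
```

```text
red 0 rb-change max 12 n>30 0 t 20.4167 ang -99.0 r 0.0602 drag 4.5 f [4.9 2.3 0.6] [ 0.5273 -0.123   0.1795]
[[-0.71, 0.17, -0.02, 0], [-1.4, 0.43, -0.04, 0], [-2.05, 0.77, -0.06, 0], [-2.05, 0.77, -0.06, 0]]
[[-0.6, 0.41, -0.02, 0], [-1.15, 0.9, -0.04, 0], [-1.64, 1.45, -0.06, 0], [-1.64, 1.45, -0.06, 0]]
[[-0.41, 0.6, -0.02, 0], [-0.75, 1.25, -0.04, 0], [-1.01, 1.94, -0.06, 0], [-1.01, 1.94, -0.06, 0]]
[[-0.17, 0.71, -0.02, 0], [-0.25, 1.44, -0.04, 0], [-0.25, 2.17, -0.06, 0], [-0.25, 2.17, -0.06, 0]]
```

{"api": "servo_tool", "payload": {
  "moves": [
    [-0.71,0.17,-0.02,0],
    [-1.4,0.43,-0.04,0],
    [-2.05,0.77,-0.06,0],
    [-2.05,0.77,-0.06,0]
  ]
}}

```text
time: 20.75
ee_pos: [0.507, -0.1157, 0.1794]
tcp_rot: [179.8, 0.2, 110.7]
wrist_force: [4.8, -1.4, 0.9]
opening: 0.0193
grasp_force: 50.5
```

```bash
python3 -c "
from tab import *
chk()"
```

```text
red 0 rb-change max 12 n>30 0 t 20.85 ang -119.6 r 0.0601 drag 4.3 f [ 4.8 -0.1  2.2] [ 0.5071 -0.1158  0.1793]
```

{"api": "servo_tool", "payload": {
  "moves": [
    [-0.6,0.41,-0.02,0],
    [-1.15,0.9,-0.04,0],
    [-1.64,1.45,-0.06,0],
    [-1.64,1.45,-0.06,0]
  ]
}}

```text
time: 21.18
ee_pos: [0.4905, -0.1017, 0.1792]
tcp_rot: [179.8, 0.3, 110.7]
wrist_force: [3.9, -4.7, 4.4]
opening: 0.0189
grasp_force: 50.8
```

```bash
python3 -c "
from tab import *
chk()"
```

```text
red 0 rb-change max 13 n>30 0 t 21.2833 ang -140.4 r 0.06 drag 5.1 f [ 3.  -4.1  7. ] [ 0.4905 -0.1018  0.1792]
```

The knob has stopped descending and the upward force is rising, so the foot has touched the pipe and the spring is yielding. I'll hold the height from here and take 14–21° steps.

{"api": "servo_tool", "payload": {
  "moves": [
    [-0.41,0.6,0.08,0],
    [-0.75,1.25,0.12,0],
    [-1.01,1.94,0.12,0],
    [-1.01,1.94,0.12,0]
  ]
}}

```text
time: 21.62
ee_pos: [0.4799, -0.0823, 0.1793]
tcp_rot: [180.0, 0.3, 110.7]
wrist_force: [2.1, -5.6, -0.9]
opening: 0.0191
grasp_force: 50.2
```

```bash
python3 -c "
from tab import *
chk()"
```

```text
red 0 rb-change max 11 n>30 0 t 21.7167 ang -161.6 r 0.0599 drag 6.0 f [ 1.9 -5.7 -0.3] [ 0.4799 -0.0823  0.1793]
```

{"api": "servo_tool", "payload": {
  "moves": [
    [-0.17,0.71,0,0],
    [-0.25,1.44,0,0],
    [-0.25,2.17,0,0],
    [-0.25,2.17,0,0]
  ]
}}

```text
time: 22.05
ee_pos: [0.477, -0.0607, 0.1792]
tcp_rot: [-179.9, 0.3, 110.7]
wrist_force: [0.0, -6.5, 0.4]
opening: 0.0192
grasp_force: 50.5
```

```bash
python3 -c "
from tab import *
chk()";  python3 arc.py -183 7 3; python3 arc.py -204 7 3;python3 arc.py -225 7 3;python3 arc.py -246 7 3
```

```text
red 0 rb-change max 14 n>30 0 t 22.15 ang 177.4 r 0.0598 drag 5.7 f [-0.7 -5.7  0.8] [ 0.4769 -0.0608  0.1792]
[[0.08, 0.73, -0.02, 0], [0.25, 1.44, -0.04, 0], [0.51, 2.13, -0.06, 0], [0.51, 2.13, -0.06, 0]]
[[0.34, 0.65, -0.02, 0], [0.75, 1.25, -0.04, 0], [1.24, 1.8, -0.06, 0], [1.24, 1.8, -0.06, 0]]
[[0.55, 0.49, -0.02, 0], [1.15, 0.9, -0.04, 0], [1.8, 1.24, -0.06, 0], [1.8, 1.24, -0.06, 0]]
[[0.69, 0.26, -0.02, 0], [1.4, 0.43, -0.04, 0], [2.13, 0.51, -0.06, 0], [2.13, 0.51, -0.06, 0]]
```

{"api": "servo_tool", "payload": {
  "moves": [
    [0.08,0.73,0,0],
    [0.25,1.44,0,0],
    [0.51,2.13,0,0],
    [0.51,2.13,0,0]
  ]
}}

```text
time: 22.48
ee_pos: [0.4819, -0.0395, 0.1791]
tcp_rot: [-179.9, 0.2, 110.7]
wrist_force: [-1.4, -6.1, 1.7]
opening: 0.0191
grasp_force: 50.6
```

```bash
python3 -c "
from tab import *
chk()"
```

```text
red 0 rb-change max 13 n>30 0 t 22.5833 ang 156.4 r 0.0598 drag 6.0 f [-1.6 -5.9  0.9] [ 0.4819 -0.0395  0.1791]
```

{"api": "servo_tool", "payload": {
  "moves": [
    [0.34,0.65,0,0],
    [0.75,1.25,0,0],
    [1.24,1.8,0,0],
    [1.24,1.8,0,0]
  ]
}}

```text
time: 22.92
ee_pos: [0.4941, -0.0214, 0.179]
tcp_rot: [-179.9, 0.2, 110.7]
wrist_force: [-4.2, -6.5, 2.4]
opening: 0.0186
grasp_force: 50.7
```

```bash
python3 -c "
from tab import *
chk()"
```

```text
red 0 rb-change max 57 n>30 46 t 23.0167 ang 135.4 r 0.0599 drag 6.9 f [-3.3 -6.5  1.7] [ 0.494  -0.0215  0.179 ]
```

Run:
```python
from tab import *
i=snap('side','b9.png').astype(int);b=cv2.imread('pics/b6.png')[:,:,::-1].astype(int)
d=(i-b)[:,:,0]-(i-b)[:,:,2]
ys,xs=np.where(d[195:225,275:320]>25);print(xs.min()+275,xs.max()+275,ys.min()+195,ys.max()+195)
for y in range(198,222,2): print(y,[tuple(map(int,i[y,x])) for x in range(282,308,4)],'| was',tuple(map(int,b[y,294])))
a=snap('scene','a9.png').astype(int);m=(a[:,:,0]>a[:,:,2]+40)&(a[:,:,0]>a[:,:,1]+40);q=proj(cam('scene'),fit2.V(fit2.p,(-30,0,107)))[0]-fit2.p[5:7];print(q);u,v=q.round().astype(int)
print(m[v-12:v+13,u-12:u+13].sum())
for y in range(v-8,v+9,2): print(y,[tuple(map(int,a[y,x])) for x in range(u-9,u+10,3)])
```

```text
297 312 195 224
198 [(49, 93, 160), (61, 101, 177), (65, 113, 193), (65, 113, 192), (51, 91, 149), (47, 79, 127), (47, 77, 127)] | was (65, 113, 194)
200 [(61, 106, 179), (61, 105, 180), (60, 107, 186), (58, 107, 185), (54, 98, 166), (46, 80, 134), (50, 83, 137)] | was (57, 107, 184)
202 [(70, 123, 211), (68, 122, 210), (64, 114, 197), (67, 115, 193), (71, 124, 211), (53, 90, 153), (56, 90, 149)] | was (65, 114, 194)
204 [(66, 116, 201), (68, 119, 203), (64, 114, 196), (67, 115, 194), (67, 113, 192), (61, 100, 166), (52, 86, 143)] | was (68, 116, 196)
206 [(61, 105, 181), (74, 110, 177), (80, 101, 147), (87, 105, 148), (84, 105, 149), (71, 111, 180), (52, 87, 140)] | was (87, 105, 147)
208 [(68, 111, 185), (94, 116, 162), (99, 102, 115), (100, 101, 116), (89, 96, 124), (106, 135, 189), (58, 97, 163)] | was (93, 97, 113)
210 [(62, 105, 179), (85, 111, 160), (91, 97, 117), (98, 105, 128), (92, 104, 138), (66, 107, 175), (61, 102, 172)] | was (93, 102, 125)
212 [(56, 99, 173), (62, 101, 167), (64, 97, 157), (62, 97, 159), (67, 100, 161), (56, 91, 156), (55, 94, 155)] | was (64, 100, 161
[... 836 characters left out ...]
(89, 81, 74), (71, 76, 97), (32, 64, 125), (103, 113, 137)]
245 [(78, 70, 63), (78, 69, 62), (80, 72, 65), (83, 72, 66), (67, 75, 102), (29, 56, 108), (47, 72, 122)]
247 [(78, 70, 63), (79, 69, 63), (80, 71, 64), (83, 73, 67), (57, 81, 134), (27, 52, 100), (31, 62, 120)]
249 [(76, 67, 62), (78, 69, 62), (78, 71, 65), (81, 71, 64), (41, 66, 119), (28, 55, 105), (30, 59, 114)]
251 [(77, 69, 62), (80, 71, 65), (84, 90, 107), (79, 70, 64), (32, 62, 120), (32, 61, 118), (31, 60, 116)]
253 [(72, 69, 77), (79, 70, 66), (78, 69, 60), (82, 72, 65), (29, 57, 109), (34, 64, 123), (33, 63, 123)]
255 [(53, 100, 186), (48, 87, 161), (59, 77, 128), (66, 67, 82), (31, 59, 115), (32, 63, 122), (33, 64, 124)]
```

The change is only the gripper's shadow on the bridge. The slot pixels around (292,208) are unchanged, so the tab is still in. I'll switch to a brightness-independent red ratio and go on.

```bash
cat >> tab.py <<'E'
def chk2():
    i=camera('side')[196:226,280:312].astype(float); o=get_obs(); x,y=o['ee_pos'][0]-.5367,o['ee_pos'][1]+.0635
    a=np.degrees(np.arctan2(y,x)); f=o['wrist_force']; t=np.array([np.sin(np.radians(a)),-np.cos(np.radians(a))])
    print('RED',int(((i[:,:,0]>1.25*i[:,:,1])&(i[:,:,0]>1.25*i[:,:,2])).sum()),'maxratio',(i[:,:,0]/i[:,:,1:].max(2)).max().round(2),'ang',a.round(1),'drag',-(f[:2]@t).round(1),'f',f.round(1),o['ee_pos'].round(4),o['time'])
E
python3 -c "
from tab import *
chk2()"
```

```text
RED 0 maxratio 0.94 ang 135.5 drag 5.9 f [-3.3 -5.   1.2] [ 0.494  -0.0215  0.179 ] 23.1667
```

{"api": "servo_tool", "payload": {
  "moves": [
    [0.55,0.49,0,0],
    [1.15,0.9,0,0],
    [1.15,0.9,0,0]
  ]
}}

```text
time: 23.42
ee_pos: [0.5053, -0.0125, 0.1789]
tcp_rot: [-179.8, 0.2, 110.7]
wrist_force: [-4.7, -6.0, 2.7]
opening: 0.0188
grasp_force: 50.8
```

```bash
python3 -c "
from tab import *
chk2()"; python3 arc.py 121 7 2; python3 arc.py 107 7 2;python3 arc.py 93 7 2;python3 arc.py 79 7 2
```

```text
RED 0 maxratio 0.94 ang 121.6 drag 5.9 f [-4.  -4.8  2.5] [ 0.5053 -0.0125  0.179 ] 23.4667
[[0.65, 0.34, -0.02, 0], [1.34, 0.59, -0.04, 0], [1.34, 0.59, -0.04, 0]]
[[0.71, 0.17, -0.02, 0], [1.44, 0.25, -0.04, 0], [1.44, 0.25, -0.04, 0]]
[[0.73, -0.01, -0.02, 0], [1.46, -0.1, -0.04, 0], [1.46, -0.1, -0.04, 0]]
[[0.71, -0.18, -0.02, 0], [1.39, -0.45, -0.04, 0], [1.39, -0.45, -0.04, 0]]
```

{"api": "servo_tool", "payload": {
  "moves": [
    [0.65,0.34,0,0],
    [1.34,0.59,0,0],
    [1.34,0.59,0,0]
  ]
}}

```text
time: 23.72
ee_pos: [0.5185, -0.0064, 0.1789]
tcp_rot: [-179.8, 0.1, 110.7]
wrist_force: [-6.7, -4.7, 3.9]
opening: 0.0194
grasp_force: 50.9
```

```bash
python3 -c "
from tab import *
chk2()"
```

```text
RED 0 maxratio 0.94 ang 107.7 drag 6.9 f [-5.8 -4.4  2.7] [ 0.5185 -0.0064  0.1789] 23.7667
```

{"api": "servo_tool", "payload": {
  "moves": [
    [0.71,0.17,0,0],
    [1.44,0.25,0,0],
    [1.44,0.25,0,0]
  ]
}}

```text
time: 24.02
ee_pos: [0.5327, -0.0036, 0.1789]
tcp_rot: [-179.8, 0.1, 110.7]
wrist_force: [-7.1, -3.3, 4.1]
opening: 0.0191
grasp_force: 51.0
```

```bash
python3 -c "
from tab import *
chk2()"
```

```text
RED 0 maxratio 0.94 ang 93.9 drag 6.9 f [-6.8 -2.3  3.1] [ 0.5327 -0.0037  0.1788] 24.0667
```

{"api": "servo_tool", "payload": {
  "moves": [
    [0.73,-0.01,0,0],
    [1.46,-0.1,0,0],
    [1.46,-0.1,0,0]
  ]
}}

```text
time: 24.32
ee_pos: [0.5472, -0.0044, 0.1788]
tcp_rot: [-179.8, 0.0, 110.7]
wrist_force: [-7.5, -0.6, 3.1]
opening: 0.0188
grasp_force: 51.0
```

```bash
python3 -c "
from tab import *
chk2()"
```

```text
RED 38 maxratio 2.48 ang 80.0 drag 6.8 f [-7.1 -0.9  3.5] [ 0.5472 -0.0044  0.1788] 24.3667
```

{"api": "servo_tool", "payload": {
  "moves": [
    [0.71,-0.18,0,0],
    [1.39,-0.45,0,0],
    [1.39,-0.45,0,0]
  ]
}}

```text
time: 24.62
ee_pos: [0.561, -0.0086, 0.1788]
tcp_rot: [-179.8, -0.1, 110.7]
wrist_force: [-8.2, 1.0, 3.8]
opening: 0.019
grasp_force: 51.0
```

```bash
python3 -c "
from tab import *
chk2()"; for a in 65 51 37 23 9 -5; do python3 arc.py $a 7 2; done
```

```text
RED 38 maxratio 2.49 ang 66.1 drag 7.5 f [-7.6  1.4  3. ] [ 0.561  -0.0086  0.1788] 24.6667
[[0.64, -0.35, -0.02, 0], [1.24, -0.77, -0.04, 0], [1.24, -0.77, -0.04, 0]]
[[0.54, -0.49, -0.02, 0], [1.02, -1.05, -0.04, 0], [1.02, -1.05, -0.04, 0]]
[[0.4, -0.61, -0.02, 0], [0.73, -1.27, -0.04, 0], [0.73, -1.27, -0.04, 0]]
[[0.24, -0.69, -0.02, 0], [0.4, -1.41, -0.04, 0], [0.4, -1.41, -0.04, 0]]
[[0.07, -0.73, -0.02, 0], [0.05, -1.46, -0.04, 0], [0.05, -1.46, -0.04, 0]]
[[-0.11, -0.72, -0.02, 0], [-0.3, -1.43, -0.04, 0], [-0.3, -1.43, -0.04, 0]]
```

The tab popped out between 94° and 80°, and the crank now stands at 66°, at most 28° past the trip and within the harmless eighth of a turn. I'll release the knob and rise clear.

{"api": "servo_tool", "payload": {
  "moves": [
    [0,0,0,0],
    [0,0,0,0],
    [0,0,0,0],
    [0,0,0,0],
    [0,0,0,0]
  ],
  "claw": 0.5
}}

```text
time: 25.08
ee_pos: [0.5623, -0.0084, 0.1787]
tcp_rot: [180.0, 0.0, 110.7]
wrist_force: [-0.2, 0.2, -0.3]
opening: 0.0425
grasp_force: 0.0
```

{"api": "servo_tool", "payload": {
  "moves": [
    [0,0,1,0],
    [0,0,3,0],
    [0,0,6,0],
    [0,0,9,0],
    [0,0,12,0],
    [0,0,14,0],
    [-5,3,14,0],
    [-10,6,14,0],
    [-10,6,14,0],
    [-10,6,14,0],
    [-10,6,14,0],
    [-10,6,14,0]
  ]
}}

```text
time: 26.08
ee_pos: [0.4625, 0.0517, 0.3193]
tcp_rot: [179.9, 0.0, 110.8]
wrist_force: [0.3, -0.7, 0.6]
opening: 0.043
grasp_force: 0.0
```

Run:
```python
from tab import *
chk2(); o=get_obs();print(o['wrist_force'],o['qd'].round(2))
b=camera('side').astype(int);p=cv2.imread('pics/b6.png')[:,:,::-1].astype(int)
d=np.abs(b-p).max(2)>50;y,x=np.where(d[150:380,230:420]);print('changed px',len(x))
# rusty nut, brass, wheel nut regions
for n,(u,v) in dict(rusty=(254,237),brass=(299,254),wheel=(350,270)).items(): print(n,int(d[v-8:v+9,u-8:u+9].sum()))
```

```text
RED 37 maxratio 2.48 ang 122.7 drag -0.1 f [-0.4  0.8  0.8] [0.4627 0.0515 0.3189] 26.1333
[-0.40176939  0.77963185  0.82845689] [-0.44  1.12  0.1  -0.1  -0.02  0.12]
changed px 572
rusty 0
brass 0
wheel 0
```

Tab is out, the pipe and both nuts haven't moved, and the robot is clear.

```bash
python3 -c "
from workcell import *
print(job_done())"
```

```text
the job is handed in; nothing more can be done
None
```

The job is handed in: the pipe is clamped against the end stop with its brass end out, the red tab is out with the crank stopped at most about 28° past the trip (within the harmless eighth of a turn), both nuts are unmoved, and the robot is clear.

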